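Refit the timer knob on the bag sealer and hold it pressed

ROBOT

A 6-joint arm with a two-finger parallel gripper is mounted at the origin on the work surface. World frame = base frame: x ahead of the robot, y to its left, z up, the work surface at z = 0. Lengths are in m, angles in rad, forces in N, time in s.
With the tool pointing down it reaches from about 0.25 to 0.725 m from the base axis. Payload 4 kg.
Tool frame: the origin (TCP) lies on the centre line of the jaws, within the pads' length; the fingertips stand tip_reach ahead of it and the grasp point (between the pads) lies 5 mm behind it (tip_reach is the distance from the TCP to the fingertips, in m); z points along the fingers, y is the direction in which the jaws open and shut (so a half turn about z gives the same grasp; the last joint's range is limited). The gripper opens to 85 mm and grips with 20 to 120 N. Pads are 22 mm wide; open, the fingers measure 114 mm over their backs; the gripper's body (76 mm by 85 mm) begins 54 mm behind the grasp point. The pads swing forward as they close: fully open they stand 13 mm farther back than shut.
Start: joints at [-1.283, 0.241, 0.005, 1.335, 0, 1.571], TCP at [0.142, -0.479, 0.245] pointing down, gripper open.
Joint ranges: [-2.72, 2.72], [-1.05, 1.87], [-1.09, 1.28], [-1.99, 2.15], [-1.42, 1.44], [-3.14, 3.14]. Speed limits (rad/s): [2.79, 2.79, 3.14, 3.14, 3.14, 3.14].

INTERFACE

Orientations are given as a unit quaternion [x, y, z, w].
In Python, from workcell import * gives the robot as it stands.
- The arm moves only by the tool arm_command, never from a script. Its arguments are lists of equal length, an entry for each row: "translation": the shift along the tool's x, y, z in cm, a list of three; "turn": the turn about the tool's z in rad; "hand": the closure, from 0 (fully open) to 1 (shut). In form: {"translation": [[x, y, z], ...], "turn": [turn, ...], "hand": [hand, ...]}. A call has 1 to 5 rows; each row is the pose to reach, as a shift and turn from the pose commanded when the call began, along the tool's axes at that moment; what a row does not reach only later rows make up. A row lasts 1/12 s, in which the tool goes at most 41.7 mm and 7.16 degrees, less where a joint would pass 70% of its speed; a pose out of reach is approached as far as the arm can. A call with a gripper value outside its range is refused whole. The fingers move at their own pace and stop on an object; the grip force is fixed at half the most. Time passes only in rows, so rows that repeat a pose let the fingers close. It gives the time, the measured TCP pose, the force and the opening at its end, in the units of the state.
- get_obs(): the state, without advancing time (a new reading comes with each control period).
- camera(name): name is "scene" or "top" or "wrist"; returns (picture, depth): 384x512x3 uint8, red, green, blue; 384x512 float32, m along the optical axis (not along the pixel's ray), 0 where there is no reading.
- camera_info(name): a dict with "mtx" (3x3 intrinsics, pixels), "dist_coeffs" ([k1, k2, p1, p2, k3] as OpenCV has them; the pictures are not rectified), "world_to_cam" (4x4, takes a point from world to camera coordinates). Camera axes: x right, y down, z forward; pixel columns grow to the right and rows downward; lengths in m; the calibration is good to about 2 mm. A picture is of the moment at which its call begins: read the wrist's pose just before it. camera_info takes no time and is no camera call; for the wrist camera it gives the pose at the moment of the call.
- job_done(): hands the job in, once; it reports no verdict.
Trained networks look in the newest picture that a camera, given by its name, has taken for a name from the list of things; names that differ only in an ending like _2 or _b are one class to them, and where a whole thing is asked for, a point or a joint stands for the part that bears it (a point fixed in the world has none). Each returns a list of dicts, best first, with "conf" (0 to 1); they miss things now and then, are a little off and sometimes report something else, mostly with a low value. They report only what shows in the picture. A call takes as long as a camera call. They do not tell look-alikes from the thing itself.
- search_frame(camera, name): "location" ([row, column] in pixels, amid what is visible of it).
- spot_point(camera, name): "location" ([row, column] in pixels: a listed point, or the origin of a listed thing).
The state is a dict: "clock": time; "joint_pos": joint angles; "joint_vel": joint speeds; "tau": joint torques, N m; "eef_pos": TCP position; "tool_rot": TCP orientation; "ft_force": force on the tool from outside, world axes, zero at the start; "ft_torque": the same for the moment, N m; "grip_width": finger opening in m.
Only numpy, scipy, OpenCV 4.12 (cv2) and the standard library are available. Lean on these libraries where they do the work, as an engineer would, in place of code of your own. Each camera call takes 0.05 s, during which the arm holds its last target. There are 200 camera calls.

TASK

On the bag sealer at the packing bench, first turn the timer's lock ring clockwise by its yellow tab until the tab reaches the red locked mark. Then pick up the loose black knob, turn it so that its D-shaped hole matches the flat on the D-shaft (nose towards the white index line), push it fully home on the shaft and press the sprung shaft most of the way down with it; finish while still holding and pressing the knob down. Leave the ring locked and the label roll, tumbler and tape stand where they are.

Things in the scene. Friction and masses are not known exactly. Their poses are not given: they have to be found in the camera images.
- lock_ring (a joint): captive aluminium lock ring (64 mm across, 8 mm high) lying flat round the shaft on top of the sealer's grey control box, turning about the shaft's upright axis with light friction (about 0.12 N m); radians turned clockwise seen from above, 0 = fully unlocked, 1.2 = hard stop at the red locked mark; it stays where it is left
- ring_tab (a point): centre of the ring's upright yellow tab on the rim: 30 mm long radially (34 to 64 mm from the shaft axis), 10 mm thick, 22 mm tall; this point is 50 mm from the shaft axis, 11 mm above the tab's foot and 12 mm above the flat top of the control box; moves with the ring
- seat (a point): centre of the shaft's shoulder, 32 mm above the box top when up. On it stands the brass D-shaft end, 15 mm tall, 16 mm diameter, one flat 4 mm from the axis, last 2.5 mm tapered; below is a steel bush 23 mm across. z up, x towards the flat's side (the white index line). The shaft cannot turn; this point sinks with shaft. The knob's underside rests here when fully home
- shaft (a joint): how far the sprung shaft is pressed down, in m: 0 = up (at rest), 0.006 = bottom of its travel; takes about 5 N to start moving and 10 N at the bottom, springs back when let go
- knob_mid (a point): centre (half-way up, on the hole's axis) of the loose black bar knob standing upright on the bench, hole underneath: 40 mm tall, 54 mm long along its x, 28 mm between its two parallel flat sides (facing +y and -y, flat from 22 mm behind to 12 mm ahead of this point), narrowing to a nose at +x with a white line on top; about 70 g
- knob: the same knob; origin at the centre of its underside, axes as knob_mid. D-shaped blind hole from below, 16 mm deep, 18 mm diameter, its flat 5 mm from the axis on the nose (+x) side: it goes on the shaft only when its x points as the x of seat, within about 0.12 rad
- label_roll: bystander: roll of paper labels standing on end, 90 mm across, 60 mm high; origin at the centre of its underside
- tumbler: bystander: pink drinking tumbler, 74 mm across, 185 mm high; origin at the centre of its underside
- tape_stand: bystander: blue tape stand with a roll of tape, 130 x 60 mm, 92 mm high; origin at the centre of its underside
- sealer: grey bench bag sealer, fixed; origin on the bench under the shaft axis, z up. Control box 165 x 175 mm, 80 mm high, centred on the origin, black flat top; index line at its -x side; long sealing jaw to +y, top 93 mm high at most
Mind the look-alikes: they are no part of the job. What is meant by the knob is not green or orange, and is the larger of those in its own colour.

How it is judged:
On the way, in this order (a step that is already met when the one before it is completed fails the run):
1. lock ring turned clockwise to the red locked mark (within about 0.1 rad of the stop), with the knob not yet on the shaft (value of joint lock_ring above 1.1 rad and distance between knob_mid and seat above 0.06 m), for 0.2 s.
2. knob fully home on the D-shaft (z of knob in the frame of seat below 0.003 m and horizontal distance between knob and seat below 0.004 m and angle between the x axis of knob and the x axis of seat, either way round below 0.2 rad and angle between knob's own z axis and vertical below 0.1 rad), for 0.2 s.
At the end, for the whole second after the job is handed in: the ring is within 0.1 rad of its locked stop; the knob is upright on the shaft, its underside within 3 mm of the shoulder, within 4 mm of the axis and within 0.2 rad of the flat; the shaft is pressed down more than 3.5 mm by the knob, which the fingers still hold (over 2 N) through the last second (all of step 2 and value of joint lock_ring above 1.1 rad and z of knob in the frame of seat above -0.003 m and value of joint shaft above 0.0035 m and contact force between the fingers and knob above 2 N); the arm keeps its last pose, push and grip.
It fails at once if a bystander moved more than 30 mm (distance of any of label_roll, tumbler, tape_stand from where it was at the start of the episode above 0.03 m).
It also fails if it takes over 56 s, if anything falls off the work surface, if the arm or the gripper's body presses on something with over 40 N, if the wrist force passes 120 N, or if a joint passes its speed limit or range.

## Working session

There is one attempt and no reset: what is moved stays moved. The work goes in short steps, Python scripts to look and compute and a tool call to move; the robot and the scene stay as the last step left them, time stands still between calls to the robot, and variables do not carry over. Pictures are saved under pics/ and viewed, about 8 in all and at most 12, crops included, and the job is handed in when it is done.

Besides the shell and the picture viewer there is one more tool, called after "Request:" as a command line: name --pt "numbers of a row" for each row, then --argument value for the rest. arm_command: Moves the arm, as the interface text tells. Its arguments: {"type":"object","properties":{"translation":{"type":"array","items":{"type":"array","items":{"type":"number"}}},"turn":{"type":"array","items":{"type":"number"}},"hand":{"type":"array","items":{"type":"number"}}},"required":["translation","turn","hand"]}

```bash
mkdir -p pics; cat > h.py <<'E'
from workcell import *
import numpy as np, cv2
def px2w(cam,info,rc,z=None,depth=None):
    K=np.array(info["mtx"],float);d=np.array(info["dist_coeffs"],float);T=np.array(info["world_to_cam"],float)
    n=cv2.undistortPoints(np.array([[[rc[1],rc[0]]]],float),K,d)[0,0]
    C=np.linalg.inv(T);ray=C[:3,:3]@np.array([n[0],n[1],1.]);o=C[:3,3]
    s=depth if z is None else (z-o[2])/ray[2]
    return o+s*ray
def dep(D,rc):
    r,c=int(round(rc[0])),int(round(rc[1]));p=D[max(r-1,0):r+2,max(c-1,0):c+2];p=p[p>0]
    return float(np.median(p)) if p.size else 0
def save(n,im,s=1.5):
    cv2.imwrite("pics/"+n+".png",cv2.resize(im[...,::-1],None,fx=s,fy=s,interpolation=cv2.INTER_CUBIC))
E
python3 - <<'E'
from h import *
np.set_printoptions(precision=4,suppress=True)
ims=[]
for c in("top","scene"):
    im,D=camera(c);i=camera_info(c);save(c,im,1.5)
    for n in("knob_mid","ring_tab","seat","sealer","label_roll","tumbler","tape_stand"):
        for r in spot_point(c,n)[:5]:
            print(c,n,round(r["conf"],2),np.round(r["location"],1),px2w(c,i,r["location"],depth=dep(D,r["location"])))
o=get_obs();print({k:np.round(v,4) for k,v in o.items()})
E
```

```text
top knob_mid 0.83 [232.2 298.8] [ 0.4837 -0.2417  0.0395]
top knob_mid 0.66 [216.2 333.9] [ 0.5199 -0.328   0.031 ]
top knob_mid 0.58 [269.1 305.5] [ 0.3945 -0.2567  0.0259]
top ring_tab 0.83 [194.8 159.8] [0.576  0.076  0.0911]
top seat 0.73 [255.6 391. ] [ 0.4272 -0.4454  0.084 ]
top seat 0.48 [202.4 138.1] [0.5574 0.1133 0.127 ]
top sealer 0.84 [205.4 154.8] [0.5522 0.0887 0.0879]
top label_roll 0.67 [121.2 255.7] [ 0.7495 -0.1452  0.06  ]
top tumbler 0.88 [153.1 314. ] [ 0.6537 -0.2707  0.1386]
top tape_stand 0.64 [254.  395.1] [ 0.4313 -0.4523  0.0913]
scene knob_mid 0.93 [216.8 202.4] [ 0.503  -0.2485  0.0265]
scene knob_mid 0.75 [193.6 179.8] [ 0.4022 -0.2524  0.0276]
scene knob_mid 0.66 [209.8 240.2] [ 0.5415 -0.1686  0.0341]
scene knob_mid 0.62 [238.4 179.3] [ 0.5316 -0.3256  0.0265]
scene ring_tab 0.81 [159.4 331.9] [0.5854 0.0711 0.1021]
scene seat 0.64 [142.4 341.3] [0.565  0.1194 0.1208]
scene label_roll 0.84 [275.4 315.8] [ 0.8035 -0.1684  0.0586]
scene tumbler 0.65 [283.5 235.9] [ 0.7146 -0.2982  0.0387]
scene tape_stand 0.77 [244.2  98.4] [ 0.4729 -0.4873  0.057 ]
{'clock': np.float64(0.8), 'joint_pos': array([-1.283 ,  0.2406,  0.005 ,  1.3352, -0.    ,  1.5708]), 'joint_vel': array([ 0.0009, -0.0003,  0.0004,  0.0003, -0.0003,  0.0011]), 'tau': array([  0.0001, -37.2152,  25.2678,   0.0008,   0.0001,  -0.    ]), 'eef_pos': array([ 0.1419, -0.4794,  0.2453]), 'tool_rot': array([ 0.9897,  0.1434, -0.    ,  0.    ]), 'ft_force': array([-0.7059,  0.629 ,  0.8301]), 'ft_torque': array([-0.0088,  0.0179,  0.0132]), 'grip_width': np.float64(0.0851)}
```

View pics/top.png

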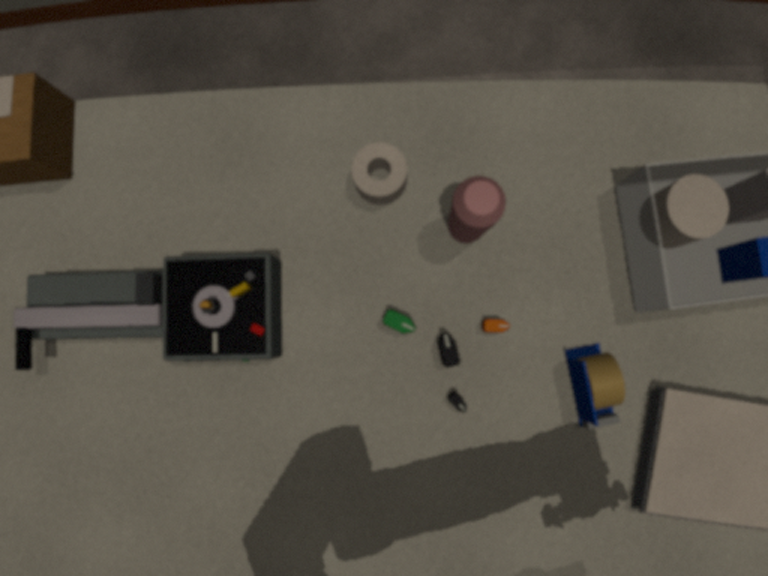

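View pics/scene.png

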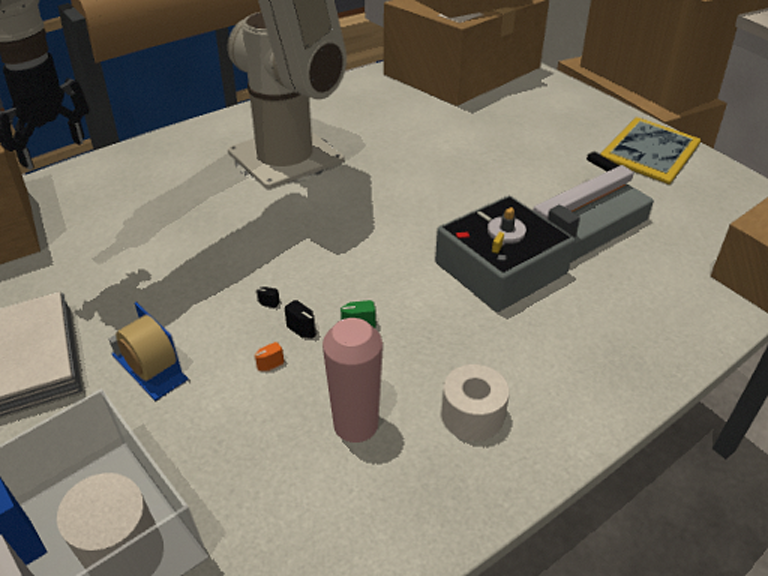

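The top picture (768x576) shows four knobs: green (399,321), orange (496,325), large black (448,349) and small black (457,401). The larger black one at about (448,349) fits the description. The ring tab is at (239,290), the red mark at (257,329) and the index line at (214,342).

```bash
python3 - <<'E'
from h import *
import workcell
np.set_printoptions(precision=4,suppress=True)
print([n for n in dir(workcell) if not n.startswith('_')], getattr(workcell,'tip_reach',None))
o=get_obs();i=camera_info("wrist");C=np.linalg.inv(np.array(i["world_to_cam"]))
from scipy.spatial.transform import Rotation as R
Rt=R.from_quat(o["tool_rot"]).as_matrix()
print("cam in tool",Rt.T@(C[:3,3]-o["eef_pos"]),"\n",Rt.T@C[:3,:3],i["mtx"][0])
im,_=camera("top")
a=cv2.resize(im[205:280,240:360],None,fx=4,fy=4,interpolation=cv2.INTER_CUBIC)
b=cv2.resize(im[160:245,100:190],None,fx=4,fy=4,interpolation=cv2.INTER_CUBIC)
h=max(a.shape[0],b.shape[0]);f=lambda x:np.pad(x,((0,h-x.shape[0]),(0,0),(0,0)))
save("crop",np.clip(np.hstack([f(a)[:,:420],f(b)]).astype(float)*1.4,0,255).astype(np.uint8),1)
E
```

```text
['Unreachable', 'camera', 'camera_info', 'get_obs', 'job_done', 'search_frame', 'spot_point', 'tip_reach'] 0.014
cam in tool [ 0.0655  0.0005 -0.1293] 
 [[ 0.0017 -0.9659 -0.259 ]
 [ 1.      0.0018 -0.0001]
 [ 0.0005 -0.259   0.9659]] [314.5269   0.     255.8258]
```

View pics/crop.png

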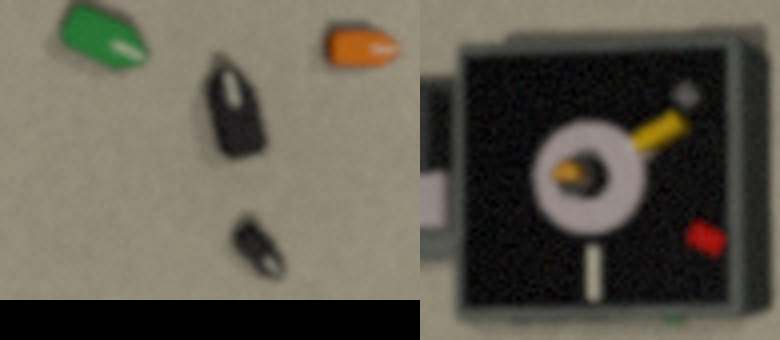

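The crop shows the large black knob at (237,107), with its nose and white line pointing up and slightly left. Its small twin is at (257,248). On the sealer, the tab is at (660,133), the red mark at (706,238) and the index line points down at (593,272). I'll travel to the sealer.

Request:
arm_command --pt "16 -12.3 0" --pt "16 -12.3 0" --pt "16 -12.3 0" --pt "16 -12.3 0" --pt "16 -12.3 0" --turn '[0,0,0,0,0]' --hand '[0,0,0,0,0]'

```text
clock: 1.27
eef_pos: [0.2612, -0.314, 0.2454]
tool_rot: [0.99, 0.143, 0.0, -0.0]
ft_force: [0.6, -1.1, 0.5]
grip_width: 0.0856
```

Request:
arm_command --pt "16 -12.3 0" --pt "16 -12.3 0" --pt "16 -12.3 0" --pt "16 -12.3 0" --pt "16 -12.3 0" --turn '[0,0,0,0,0]' --hand '[0,0,0,0,0]'

```text
clock: 1.68
eef_pos: [0.3801, -0.1505, 0.2457]
tool_rot: [0.99, 0.144, 0.001, 0.0]
ft_force: [1.1, -0.1, 0.7]
grip_width: 0.0854
```

Request:
arm_command --pt "16 -12.3 0" --pt "16 -12.3 0" --pt "16 -12.3 0" --pt "16 -12.3 0" --pt "16 -12.3 0" --turn '[-0.125,-0.25,-0.375,-0.5,-0.6]' --hand '[0,0,0,0,0]'

```text
clock: 2.1
eef_pos: [0.4987, 0.0133, 0.2454]
tool_rot: [0.902, 0.433, 0.0, 0.0]
ft_force: [-0.1, -0.2, 0.1]
grip_width: 0.0854
```

Request:
arm_command --pt "0 0 0" --pt "0 0 0" --pt "0 0 0" --pt "0 0 0" --pt "0 0 0" --turn '[-0.125,-0.25,-0.375,-0.5,-0.6]' --hand '[0,0,0,0,0]'

```text
clock: 2.52
eef_pos: [0.4975, 0.0109, 0.2452]
tool_rot: [0.734, 0.679, -0.0, -0.0]
ft_force: [0.2, -0.3, -0.0]
grip_width: 0.0853
```

Request:
arm_command --pt "0 0 0" --pt "0 0 0" --pt "0 0 0" --pt "0 0 0" --pt "0 0 0" --turn '[-0.125,-0.25,-0.375,-0.5,-0.6]' --hand '[0,0,0,0,0]'

```text
clock: 2.93
eef_pos: [0.4974, 0.0107, 0.2453]
tool_rot: [0.5, 0.866, 0.0, 0.0]
ft_force: [0.6, -0.5, -0.4]
grip_width: 0.0858
```

Request:
arm_command --pt "4 9 0" --pt "4 9 0" --pt "4 9 0" --pt "4 9 0" --turn '[0,0,0,0]' --hand '[0.6,0.6,0.6,0.6]'

```text
clock: 3.27
eef_pos: [0.5577, 0.0928, 0.2445]
tool_rot: [0.501, 0.865, 0.001, 0.0]
ft_force: [-0.5, -0.5, 0.9]
grip_width: 0.0388
```

```bash
cat > meas.py <<'E'
from h import *
np.set_printoptions(precision=4,suppress=True)
def look(pts,name=None):
    i=camera_info("wrist");im,D=camera("wrist")
    for n,z in pts:
        for r in spot_point("wrist",n)[:3]:
            rc=r["location"];print(n,round(r["conf"],2),np.round(rc,1),"z-plane",px2w("w",i,rc,z=z),"depth",px2w("w",i,rc,depth=dep(D,rc)))
    if name: save(name,im,1.5)
    o=get_obs();print(o["clock"],o["eef_pos"],o["tool_rot"],o["grip_width"],"yaw",2*np.arctan2(o["tool_rot"][1],o["tool_rot"][0]))
    return im,D,i
E
python3 - <<'E'
from meas import *
im,D,i=look([("seat",.112),("ring_tab",.092)],"w1")
hsv=cv2.cvtColor(im,cv2.COLOR_RGB2HSV)
def col(lo,hi,vs=100,nm=""):
    m=cv2.inRange(hsv,(lo,vs,60),(hi,255,255));n,l,s,c=cv2.connectedComponentsWithStats(m)
    for k in range(1,n):
        if s[k,4]>60:
            rr,cc=np.nonzero(l==k);P=np.array([px2w("w",i,(a,b),depth=D[a,b]) for a,b in zip(rr,cc) if D[a,b]>0])
            print(nm,s[k],np.median(P,0),P.min(0),P.max(0))
col(20,32,nm="yellow");col(0,6,150,"red")
E
```

```text
seat 0.82 [160.5 269.5] z-plane [0.5563 0.1187 0.112 ] depth [0.5546 0.1204 0.127 ]
ring_tab 0.69 [210.7 268.2] z-plane [0.5819 0.0747 0.092 ] depth [0.5796 0.0778 0.1035]
3.4167 [0.5553 0.0895 0.245 ] [ 0.5028  0.8644 -0.0006 -0.0004] 0.033943509718550896 yaw 2.087875573167122
yellow [261 194  14  35 441] [0.5796 0.076  0.1034] [0.5693 0.053  0.0799] [0.5966 0.0905 0.1058]
red [190 187  23  20 258] [0.5204 0.0519 0.0819] [0.5114 0.0408 0.0794] [0.5298 0.0624 0.084 ]
```

View pics/w1.png

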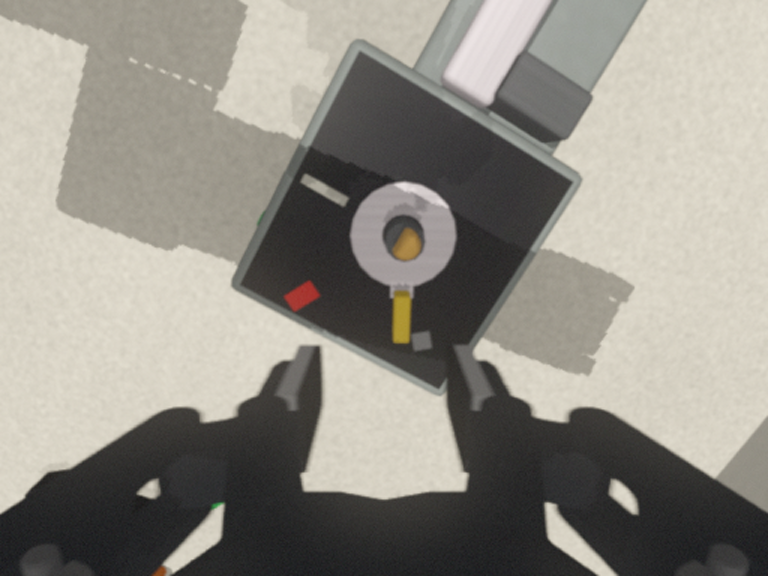

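The wrist picture (768x576) shows the ring centred at (403,234), the tab at (401,317), the red mark at (302,296) and the index line from (305,180) to (348,202). The jaws are already in line with the tab, so I'll straddle it.

Request:
arm_command --pt "-2.4 1.5 3" --pt "-2.4 1.5 6.5" --pt "-2.4 1.5 10" --pt "-2.4 1.5 10" --pt "-2.4 1.5 10" --turn '[0,0,0,0,0]' --hand '[0.6,0.6,0.6,0.6,0.6]'

```text
clock: 3.83
eef_pos: [0.5785, 0.0751, 0.144]
tool_rot: [0.504, 0.864, -0.002, -0.002]
ft_force: [-0.2, -0.4, 0.5]
grip_width: 0.0341
```

```bash
python3 - <<'E'
from meas import *
look([("ring_tab",.092),("seat",.112)],"w2")
E
```

```text
ring_tab 0.81 [224.7 258. ] z-plane [0.5813 0.0725 0.092 ] depth [0.5791 0.0763 0.1037]
seat 0.86 [141.7 263.7] z-plane [0.5578 0.1195 0.112 ] depth [0.5568 0.1206 0.1275]
3.9833 [0.5825 0.0763 0.1485] [0.5031 0.8642 0.0016 0.002 ] 0.034172719655849094 yaw 2.0872613683366565
```

View pics/w2.png

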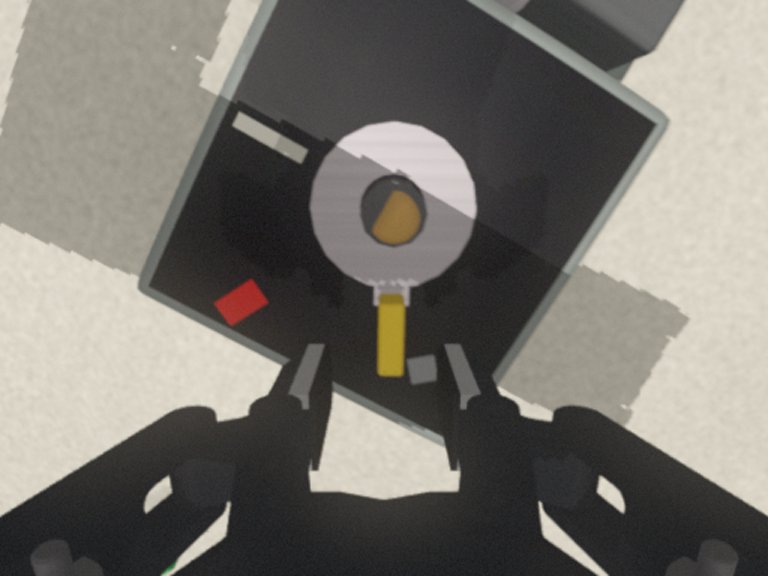

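The tab sits centred between the jaws, at (391,337). I'll descend and sweep clockwise.

Request:
arm_command --pt "0 0 3.5" --pt "0 0 4.5" --pt "0 0 4.5" --pt "0 0 4.5" --pt "0 0 4.5" --turn '[0,0,0,0,0]' --hand '[0.6,0.6,0.7,0.75,0.75]'

```text
clock: 4.4
eef_pos: [0.5818, 0.0767, 0.1021]
tool_rot: [0.503, 0.864, 0.001, 0.001]
ft_force: [0.1, 0.2, 0.4]
grip_width: 0.0213
```

```bash
python3 - <<'E'
from meas import *
im,D,i=look([])
o=get_obs();p=o["eef_pos"][:2];y=2*np.arctan2(o["tool_rot"][1],o["tool_rot"][0]);print(o["ft_force"])
S=np.array([.557,.119]);v=p-S;print(np.hypot(*v),np.arctan2(v[1],v[0]))
X=np.array([np.cos(y),np.sin(y)]);Y=np.array([np.sin(y),-np.cos(y)])
for k in range(1,16):
    t=-.12*k*.9;c,s=np.cos(t),np.sin(t);q=S+np.array([c*v[0]-s*v[1],s*v[0]+c*v[1]]);d=q-p
    print(k,round(-t,3),np.round([d@X*100,d@Y*100],2))
E
```

```text
4.45 [0.582  0.0766 0.1022] [0.5028 0.8644 0.0009 0.0012] 0.021264682050330566 yaw 2.0879260095192835
[-0.8953  0.1214  0.2845]
0.04917571644690134 -1.0376642769624325
1 0.108 [ 0.02 -0.53]
2 0.216 [ 0.1  -1.06]
3 0.324 [ 0.23 -1.57]
4 0.432 [ 0.42 -2.07]
5 0.54 [ 0.66 -2.54]
6 0.648 [ 0.95 -2.98]
7 0.756 [ 1.29 -3.39]
8 0.864 [ 1.66 -3.77]
9 0.972 [ 2.08 -4.1 ]
10 1.08 [ 2.53 -4.38]
11 1.188 [ 3.01 -4.61]
12 1.296 [ 3.51 -4.79]
13 1.404 [ 4.02 -4.91]
14 1.512 [ 4.55 -4.98]
15 1.62 [ 5.08 -4.99]
```

Request:
arm_command --pt "0.02 -0.53 0" --pt "0.1 -1.06 0" --pt "0.23 -1.57 0" --pt "0.42 -2.07 0" --pt "0.66 -2.54 0" --turn '[0.108,0.216,0.324,0.432,0.54]' --hand '[0.75,0.75,0.75,0.75,0.75]'

```text
clock: 4.87
eef_pos: [0.5575, 0.0697, 0.1022]
tool_rot: [0.717, 0.697, 0.002, 0.002]
ft_force: [2.4, -0.8, -1.8]
grip_width: 0.0213
```

Request:
arm_command --pt "0.02 -0.53 0" --pt "0.1 -1.06 0" --pt "0.23 -1.57 0" --pt "0.42 -2.07 0" --pt "0.66 -2.54 0" --turn '[0.108,0.216,0.324,0.432,0.54]' --hand '[0.75,0.75,0.75,0.75,0.75]'

```text
clock: 5.28
eef_pos: [0.532, 0.0764, 0.1021]
tool_rot: [0.877, 0.48, 0.002, 0.002]
ft_force: [1.9, -1.5, -0.4]
grip_width: 0.021
```

```bash
python3 - <<'E'
from meas import *
look([("ring_tab",.092),("seat",.112)],"w3")
print(get_obs()["ft_force"])
E
```

```text
ring_tab 0.91 [250.8 265.8] z-plane [0.5359 0.0725 0.092 ] depth [0.5384 0.0772 0.1033]
ring_tab 0.66 [150.8 251.1] z-plane [0.5561 0.117  0.092 ] depth [0.5588 0.1206 0.1276]
seat 0.74 [152.7 250.4] z-plane [0.557  0.1185 0.112 ] depth [0.5583 0.1202 0.1277]
5.4333 [0.531  0.077  0.1017] [0.875  0.4841 0.0011 0.0003] 0.021434469284118976 yaw 1.0106275394812825
[ 0.0152 -0.444   1.1038]
```

View pics/w3.png

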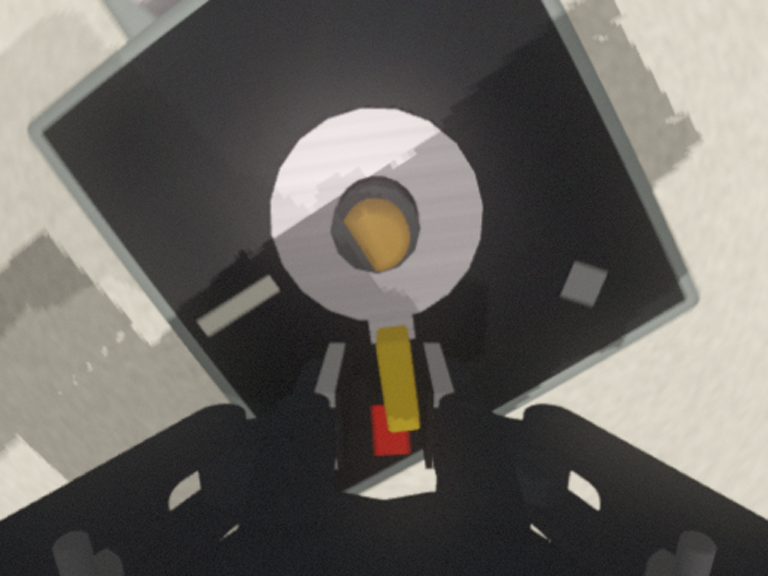

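The tab at (397,380) is almost at the red mark at (391,430), and it trails against the following finger. I'll push on gently.

Request:
arm_command --pt "0.01 -0.29 0" --pt "0.04 -0.59 0" --pt "0.08 -0.88 0" --pt "0.14 -1.17 0" --pt "0.14 -1.17 0" --turn '[0.06,0.12,0.18,0.24,0.24]' --hand '[0.75,0.75,0.75,0.75,0.75]'

```text
clock: 5.85
eef_pos: [0.5307, 0.0796, 0.1022]
tool_rot: [0.928, 0.373, 0.007, 0.009]
ft_force: [21.7, -15.6, -12.9]
grip_width: 0.0214
```

```bash
python3 - <<'E'
from meas import *
look([("ring_tab",.092)])
print(get_obs()["ft_force"])
E
```

```text
ring_tab 0.67 [255.3 262.7] z-plane [0.5312 0.0743 0.092 ] depth [0.5349 0.0786 0.1038]
5.95 [0.5307 0.0796 0.1022] [0.9273 0.3741 0.007  0.0082] 0.021695183573980488 yaw 0.766984746537778
[ 21.0182 -14.9438 -12.1118]
```

Reaction is about 26 N tangential, so it looks like the stop. I'll back off, rise and verify.

Request:
arm_command --pt "0.05 0.6 0" --pt "0.05 0.6 -1.5" --pt "0.05 0.6 -5" --pt "0.05 0.6 -8" --pt "0.05 0.6 -8" --turn '[-0.12,-0.12,-0.12,-0.12,-0.12]' --hand '[0.75,0.7,0.7,0.7,0.7]'

```text
clock: 6.37
eef_pos: [0.5298, 0.0808, 0.1873]
tool_rot: [0.903, 0.431, 0.006, 0.002]
ft_force: [1.0, -0.4, 0.4]
grip_width: 0.0256
```

```bash
python3 - <<'E'
from meas import *
im,D,i=look([("ring_tab",.092),("seat",.112)],"w4")
hsv=cv2.cvtColor(im,cv2.COLOR_RGB2HSV)
def px(m): 
    n,l,s,c=cv2.connectedComponentsWithStats(m);k=1+np.argmax(s[1:,4]);return l==k
# yellow tab top: pixels at z~.103, PCA
for nm,m,z in(("yel",cv2.inRange(hsv,(21,100,60),(32,255,255)),.103),("red",cv2.inRange(hsv,(0,150,60),(6,255,255)),.08)):
    rr,cc=np.nonzero(px(m));P=np.array([px2w("w",i,(a,b),z=z)[:2] for a,b in zip(rr,cc)]);c=P.mean(0);w=np.linalg.svd(P-c,full_matrices=False)[2][0]
    v=c-np.array([.557,.119]);print(nm,len(P),c,"ang from axis",np.arctan2(v[1],v[0]),np.hypot(*v),"pca",np.arctan2(w[1],w[0]))
# index line endpoints + ring ellipse
g=cv2.inRange(hsv,(0,0,150),(180,60,255));
n,l,s,c=cv2.connectedComponentsWithStats(g)
for k in range(1,n):
    if s[k,4]>100:
        rr,cc=np.nonzero(l==k);P=np.array([px2w("w",i,(a,b),z=.08)[:2] for a,b in zip(rr,cc)]);q=P.mean(0);w=np.linalg.svd(P-q,full_matrices=False)[2][0];print("white",s[k],q,np.arctan2(w[1],w[0]))
E
```

```text
ring_tab 0.59 [208.6 263.8] z-plane [0.5317 0.0715 0.092 ] depth [0.5337 0.0746 0.1038]
seat 0.8 [139.7 250.7] z-plane [0.5575 0.1185 0.112 ] depth [0.5585 0.1195 0.1282]
6.5167 [0.526  0.0804 0.1809] [0.9027 0.4302 0.0007 0.0001] 0.025522597340512113 yaw 0.8894026130772152
yel 634 [0.5345 0.0773] ang from axis -2.066627087859554 0.047381771630290705 pca -2.0796844061295574
red 267 [0.5192 0.0486] ang from axis -2.0643091272126366 0.0798989148543131 pca -2.3128238421625187
white [    0     0   203   344 45726] [0.4369 0.1898] -2.454946650827948
white [100   0 132 184 951] [0.5356 0.1956] -2.938549562438622
white [281   0  32  40 198] [0.6335 0.1616] -1.5579105829603883
white [  290     0   222   346 51109] [0.6567 0.0196] -1.9347289380893948
white [ 206   92   88   84 3933] [0.5617 0.1226] -0.946452132240582
white [ 216  248   81   85 4197] [0.4743 0.008 ] -2.566468697768258
white [108 317  18  24 199] [0.356  0.0635] -2.9901859886889532
white [356 347  29  26 119] [ 0.513  -0.1066] -1.4453834876157907
white [128 349  27  24 109] [0.3509 0.0234] -3.081324456469626
```

View pics/w4.png

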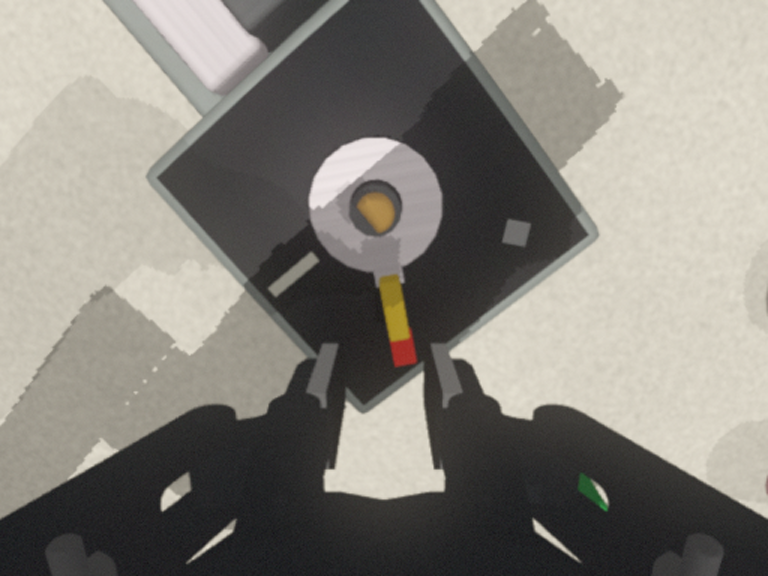

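The tab at (395,310) now lies in line with the red mark at (403,348), both at -2.07 rad from the axis, so the ring is locked. Next is the knob.

Request:
arm_command --pt "-14 8.5 -2" --pt "-14 8.5 -2" --pt "-14 8.5 -2" --pt "-14 8.5 -2" --pt "-14 8.5 -2" --turn '[0,0,0,0,0]' --hand '[0.35,0.35,0.35,0.35,0.35]'

```text
clock: 6.93
eef_pos: [0.5017, -0.0879, 0.1999]
tool_rot: [0.905, 0.426, -0.001, 0.001]
ft_force: [1.0, 1.3, 0.2]
grip_width: 0.0553
```

Request:
arm_command --pt "-14 8.5 0" --pt "-14 8.5 0" --pt "-14 8.5 0" --pt "-14 8.5 0" --pt "-14 8.5 0" --turn '[0.12,0.24,0.36,0.48,0.6]' --hand '[0.35,0.35,0.35,0.35,0.35]'

```text
clock: 7.35
eef_pos: [0.4791, -0.2499, 0.1987]
tool_rot: [0.991, 0.137, -0.001, 0.001]
ft_force: [0.9, 0.8, 0.3]
grip_width: 0.0557
```

```bash
python3 - <<'E'
from meas import *
# index line & shaft from w4-type detection: endpoints recorded
im,D,i=look([("knob_mid",.02),("knob",.0)],"w5")
E
```

```text
knob_mid 0.95 [172.6 250.3] z-plane [ 0.4812 -0.2442  0.02  ] depth [ 0.4854 -0.2434  0.0408]
knob_mid 0.89 [104.6 186.5] z-plane [ 0.5281 -0.1681  0.02  ] depth [ 0.5291 -0.1724  0.0406]
knob_mid 0.89 [157.6 335.8] z-plane [ 0.519  -0.3214  0.02  ] depth [ 0.5199 -0.3182  0.0312]
knob 0.73 [164.8 250.3] z-plane [ 0.4853 -0.2427  0.    ] depth [ 0.4925 -0.2414  0.0411]
knob 0.73 [241.7 241.9] z-plane [ 0.3982 -0.2572  0.    ] depth [ 0.4101 -0.2552  0.0271]
knob 0.7 [105.9 188.4] z-plane [ 0.5264 -0.1661  0.    ] depth [ 0.5285 -0.1744  0.0412]
7.5 [ 0.4799 -0.244   0.1988] [ 0.9895  0.1446 -0.0011 -0.0012] 0.055588922106462206 yaw 0.29024613355503703
```

View pics/w5.png

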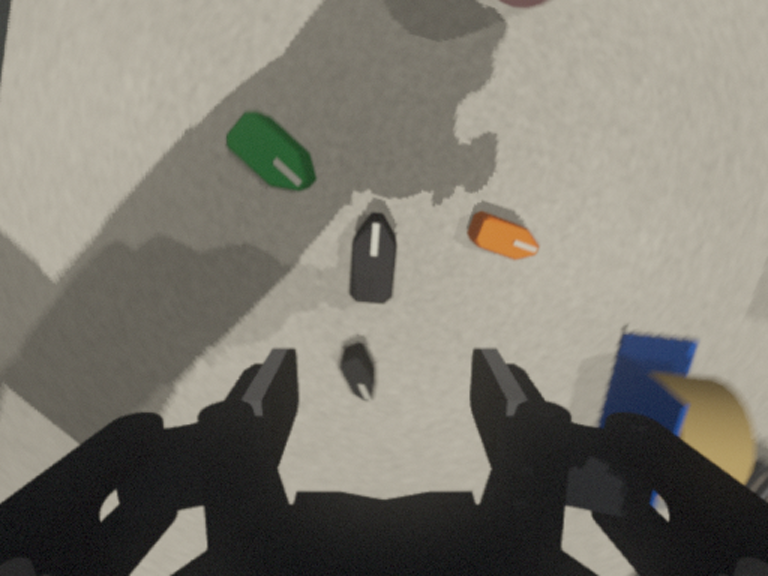

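The large black knob is at (373,260) with its nose up. The small black one is at (358,370). I'll fit the knob's top face.

```bash
cat > knob.py <<'E'
from meas import *
im,D,i=look([])
K=np.array(i["mtx"]);d=np.array(i["dist_coeffs"],float);C=np.linalg.inv(np.array(i["world_to_cam"]))
rr,cc=np.mgrid[0:384,0:512];n=cv2.undistortPoints(np.stack([cc,rr],-1).reshape(-1,1,2).astype(float),K,d)[:,0]
W=(np.c_[n,np.ones(len(n))]*D.reshape(-1,1))@C[:3,:3].T+C[:3,3]
m=(abs(W[:,2]-.041)<.006)&(np.hypot(W[:,0]-.485,W[:,1]+.243)<.045)
P=W[m];print(len(P),np.median(P[:,2]))
R=cv2.minAreaRect(P[:,:2].astype(np.float32)*1000);print(R)
c=P[:,:2].mean(0);w=np.linalg.svd(P[:,:2]-c,full_matrices=False)[2][0];w*=np.sign(w[0]);a=np.arctan2(w[1],w[0])
u=np.array([w[0],w[1]]);v=np.array([-w[1],w[0]])
s=(P[:,:2])@u;t=P[:,:2]@v
print("yaw",a,"centroid",c,"s-ext",np.percentile(s-c@u,[.5,99.5]),"t-ext",np.percentile(t-c@v,[1,99]))
back=np.percentile(s,.5);tm=t[s<back+.03];tc=(np.percentile(tm,1)+np.percentile(tm,99))/2
print("axis est",(back+.0225)*u+tc*v)
E
python3 knob.py
```

```text
7.55 [ 0.4803 -0.2433  0.1991] [ 0.9894  0.1453 -0.0009 -0.001 ] 0.055432750513072275 yaw 0.2917009726739359
1468 0.040739075340785136
((482.14971923828125, -242.65965270996094), (54.276580810546875, 27.980409622192383), 11.723593711853027)
yaw 0.20223627884979103 centroid [ 0.4816 -0.2427] s-ext [-0.0255  0.0274] t-ext [-0.0136  0.0135]
axis est [ 0.4787 -0.2434]
```

Request:
arm_command --pt "0 0 4" --pt "0 0 6" --pt "0 0 6" --pt "0 0 6" --turn '[0.087,0.087,0.087,0.087]' --hand '[0.35,0.35,0.35,0.35]'

```text
clock: 7.88
eef_pos: [0.4801, -0.2422, 0.1393]
tool_rot: [0.995, 0.102, -0.002, -0.001]
ft_force: [0.8, 1.1, 0.4]
grip_width: 0.0554
```

```bash
cat >> knob.py <<'E'
th=np.deg2rad(R[2]) if R[1][0]>R[1][1] else np.deg2rad(R[2]-90)
u=np.array([np.cos(th),np.sin(th)]);v=np.array([-u[1],u[0]]);q=np.array(R[0])/1000
s=(P[:,:2]-q)@u;t=(P[:,:2]-q)@v
for b in np.arange(-.028,.028,.002):
    k=(s>=b)&(s<b+.002)
    if k.sum()>2: print(round(b*1000+1),np.round([t[k].min()*1000,t[k].max()*1000],1),end=" ")
X=np.array([.9795,.2014]);o=get_obs();yy=2*np.arctan2(o["tool_rot"][1],o["tool_rot"][0]);e=q-o["eef_pos"][:2]
print("\nth",th,"rect centre in tool",e@[np.cos(yy),np.sin(yy)],e@[np.sin(yy),-np.cos(yy)],"tool yaw",yy)
E
python3 knob.py
```

```text
7.9333 [ 0.4813 -0.2431  0.1408] [ 0.9948  0.1021 -0.0001 -0.0001] 0.05526151423137524 yaw 0.20447322163523762
2216 0.04075778834189084
((482.98095703125, -242.8064727783203), (53.402976989746094, 27.568126678466797), 11.175926208496094)
yaw 0.2019645744903503 centroid [ 0.4822 -0.2427] s-ext [-0.0251  0.027 ] t-ext [-0.0135  0.0135]
axis est [ 0.4796 -0.2432]
-27 [-9.7  9. ] -25 [-12.   10.6] -23 [-13.4  13.8] -21 [-13.4  13.8] -19 [-13.3  13.7] -17 [-13.3  13.7] -15 [-13.3  13.8] -13 [-13.1  13.7] -11 [-13.1  13.7] -9 [-13.1  13.7] -7 [-13.1  13.7] -5 [-12.9  13.7] -3 [-13.8  13.7] -1 [-13.7  13.7] 1 [-13.7  13.7] 3 [-13.6  13.7] 5 [-13.5  13.6] 7 [-13.4  13.7] 9 [-13.3  13.6] 11 [-13.4  13.8] 13 [-12.6  13. ] 15 [-11.8  12.2] 17 [-10.1  10.7] 19 [-8.6 10. ] 21 [-7.8  8.5] 23 [-6.4  7.1] 25 [-4.8  5.6] 27 [-3.3  4.8] 
th 0.1950567092981831 rect centre in tool 0.0017380459883832963 0.0001081645483266534 tool yaw 0.20447322163523762
```

Request:
arm_command --pt "0.15 0 3.5" --pt "0.15 0 7" --pt "0.15 0 10" --pt "0.15 0 12" --pt "0.15 0 12" --turn '[0,0,0,0,0]' --hand '[0.35,0.35,0.35,0.35,0.35]'

```text
clock: 8.35
eef_pos: [0.4806, -0.2424, 0.0179]
tool_rot: [0.995, 0.101, -0.002, -0.001]
ft_force: [-0.8, 0.8, -0.5]
grip_width: 0.0558
```

Request:
arm_command --pt "0 0 0" --pt "0 0 0" --pt "0 0 0" --pt "0 0 0" --pt "0 0 0" --turn '[0,0,0,0,0]' --hand '[0.8,1,1,1,1]'

```text
clock: 8.77
eef_pos: [0.4846, -0.2449, 0.0231]
tool_rot: [0.995, 0.1, 0.003, 0.001]
ft_force: [0.1, 1.1, 7.2]
grip_width: 0.0273
```

Request:
arm_command --pt "0 0 -0.5" --pt "0 0 -4" --pt "0 0 -8" --pt "0 0 -12" --pt "0 0 -16" --turn '[0,0,0,0,0]' --hand '[1,1,1,1,1]'

```text
clock: 9.18
eef_pos: [0.4816, -0.2437, 0.1826]
tool_rot: [0.995, 0.1, -0.0, -0.0]
ft_force: [1.5, -1.0, -1.6]
grip_width: 0.0271
```

Held, with 27 mm opening. I'll carry it over the sealer, measure the sealer's yaw with the top camera and start turning.

Request:
arm_command --pt "7.3 -17 -5" --pt "7.3 -17 -5" --pt "7.3 -17 -5" --pt "7.3 -17 -5" --pt "7.3 -17 -5" --turn '[0,0,0,0,0]' --hand '[1,1,1,1,1]'

```text
clock: 9.6
eef_pos: [0.5204, -0.0595, 0.2326]
tool_rot: [0.995, 0.101, 0.001, -0.0]
ft_force: [0.3, 0.0, -0.3]
grip_width: 0.0273
```

Request:
arm_command --pt "7.3 -17 0" --pt "7.3 -17 0" --pt "7.3 -17 0" --pt "7.3 -17 0" --pt "7.3 -17 0" --turn '[-0.12,-0.24,-0.36,-0.48,-0.6]' --hand '[1,1,1,1,1]'

```text
clock: 10.02
eef_pos: [0.5578, 0.1231, 0.231]
tool_rot: [0.919, 0.395, 0.001, -0.001]
ft_force: [0.3, -0.8, -0.1]
grip_width: 0.0271
```

Request:
arm_command --pt "0 0 0" --pt "0 0 0" --pt "0 0 0" --pt "0 0 0" --pt "0 0 0" --turn '[-0.12,-0.24,-0.36,-0.48,-0.6]' --hand '[1,1,1,1,1]'

```text
clock: 10.43
eef_pos: [0.5572, 0.1184, 0.2309]
tool_rot: [0.763, 0.647, 0.0, 0.0]
ft_force: [-0.5, -0.2, -1.4]
grip_width: 0.0273
```

Request:
arm_command --pt "0 0 0" --pt "0 0 0" --pt "0 0 0" --pt "0 0 0" --pt "0 0 0" --turn '[-0.12,-0.24,-0.36,-0.48,-0.6]' --hand '[1,1,1,1,1]'

```text
clock: 10.85
eef_pos: [0.5572, 0.1182, 0.231]
tool_rot: [0.537, 0.843, 0.0, 0.0]
ft_force: [0.1, 1.0, 0.7]
grip_width: 0.0268
```

Request:
arm_command --pt "0 0 0" --pt "0 0 0" --pt "0 0 0" --pt "0 0 0" --pt "0 0 0" --turn '[-0.12,-0.24,-0.36,-0.48,-0.6]' --hand '[1,1,1,1,1]'

```text
clock: 11.27
eef_pos: [0.5572, 0.1182, 0.231]
tool_rot: [0.264, 0.964, -0.0, 0.0]
ft_force: [-0.0, -0.2, -0.6]
grip_width: 0.0267
```

Request:
arm_command --pt "0 0 0" --pt "0 0 0" --pt "0 0 0" --pt "0 0 0" --pt "0 0 0" --turn '[-0.12,-0.24,-0.36,-0.48,-0.53]' --hand '[1,1,1,1,1]'

```text
clock: 11.68
eef_pos: [0.5572, 0.1182, 0.231]
tool_rot: [0.003, 1.0, -0.0, 0.0]
ft_force: [-0.2, 0.7, -0.4]
grip_width: 0.0271
```

```bash
python3 - <<'E'
from meas import *
im,D,i=look([("seat",.112),("ring_tab",.092),("knob_mid",.2)],"w6")
np.savez("w6.npz",im=im,D=D,**{k:np.array(v) for k,v in i.items()})
E
```

```text
seat 0.65 [193.  256.7] z-plane [0.5586 0.1187 0.112 ] depth [0.5322 0.1185 0.2107]
seat 0.65 [164.7 257.4] z-plane [0.5352 0.1193 0.112 ] depth [0.5391 0.1194 0.0899]
ring_tab 0.65 [160.  205.5] z-plane [0.5344 0.0747 0.092 ] depth [0.5325 0.0767 0.1038]
knob_mid 0.66 [260.9 257.5] z-plane [0.5745 0.1188 0.2   ] depth [0.5492 0.1186 0.2493]
knob_mid 0.59 [147.1   2.9] z-plane [ 0.5092 -0.0166  0.2   ] depth [ 0.5261 -0.1504  0.0407]
11.8833 [0.5574 0.1183 0.2307] [0.0061 1.     0.     0.0002] 0.027146372518050674 yaw 3.129333306289163
```

View pics/w6.png

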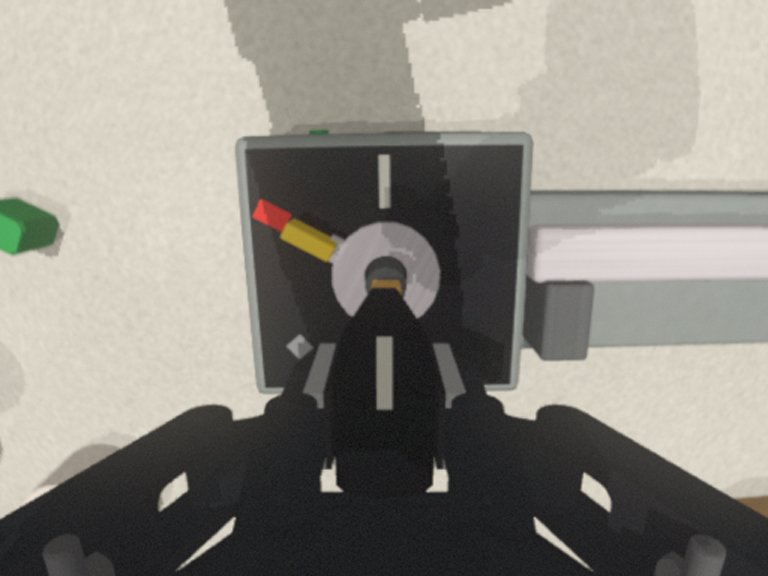

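The picture shows the knob nose-up with its white line at (384,373). Its direction matches the index line at (384,180), the tab is still at the red mark, and the ring is centred at about (386,275). I'll measure the residuals.

```bash
cat > fit.py <<'E'
from meas import *
f=np.load("w6.npz");im,D=f["im"],f["D"];K,d=f["mtx"],f["dist_coeffs"];C=np.linalg.inv(f["world_to_cam"])
rr,cc=np.mgrid[0:384,0:512];n=cv2.undistortPoints(np.stack([cc,rr],-1).reshape(-1,1,2).astype(float),K.astype(float),d.astype(float))[:,0]
N=np.c_[n,np.ones(len(n))];W=(N*D.reshape(-1,1))@C[:3,:3].T+C[:3,3]
g=cv2.cvtColor(im,cv2.COLOR_RGB2GRAY).ravel();hsv=cv2.cvtColor(im,cv2.COLOR_RGB2HSV).reshape(-1,3)
def plane(z): r=N@C[:3,:3].T;return C[:3,3]+r*((z-C[2,3])/r[:,2])[:,None]
# knob top
o=get_obs();p=o["eef_pos"]
m=(W[:,2]>p[2]+.008)&(W[:,2]<p[2]+.03)&(abs(W[:,1]-p[1])<.0145)&(abs(W[:,0]-p[0])<.035)
P=W[m];print("knob top",len(P),P.min(0),P.max(0),"z med",np.median(P[:,2]))
T=P[abs(P[:,2]-np.median(P[:,2]))<.004];print("rect",cv2.minAreaRect(T[:,:2].astype(np.float32)*1000))
for b in np.arange(-.030,.030,.003):
    k=abs(T[:,0]-p[0]-b)<.0015
    if k.sum()>2: print(round(b*1000),np.round((T[k,1]-p[1])[[T[k,1].argmin(),T[k,1].argmax()]]*1000,1),end=" ")
A=np.c_[T[:,:2]-T[:,:2].mean(0),np.ones(len(T))];print("\ntop tilt",np.linalg.lstsq(A,T[:,2],rcond=None)[0])
# white lines
for nm,r,z in(("knobline",(slice(215,280),slice(240,272)),np.median(P[:,2])),("index",(slice(98,145),slice(245,267)),.08)):
    M=np.zeros((384,512),bool);M[r]=True;k=M.ravel()&(g>95);Q=plane(z)[k][:,:2];c=Q.mean(0);w=np.linalg.svd(Q-c,full_matrices=False)[2][0];w*=-np.sign(w[0])
    print(nm,k.sum(),c,"ext",Q.min(0),Q.max(0),"yaw",np.arctan2(w[1],w[0]))
# ring: depth ~.089
m=(abs(W[:,2]-.089)<.003)&(np.hypot(W[:,0]-.557,W[:,1]-.119)<.045)&(hsv[:,1]<60)&(g>70)
Q=W[m][:,:2];a=np.arctan2(Q[:,1]-.119,Q[:,0]-.557);B=[]
for t in np.arange(-np.pi,np.pi,.1):
    k=abs(a-t)<.05
    if k.sum()>3: 
        r=np.hypot(Q[k,0]-.557,Q[k,1]-.119);j=r.argmax()
        if .028<r[j]<.036: B.append(Q[k][j])
B=np.array(B);A=np.c_[2*B,np.ones(len(B))];s=np.linalg.lstsq(A,(B**2).sum(1),rcond=None)[0];print("ring c",len(B),s[:2],"r",np.sqrt(s[2]+s[:2]@s[:2]))
# brass
m=(hsv[:,0]>8)&(hsv[:,0]<20)&(hsv[:,1]>120)&(np.hypot(W[:,0]-.55,W[:,1]-.119)<.02);print("brass",m.sum(),W[m].min(0),W[m].max(0))
E
python3 fit.py
```

```text
knob top 7730 [0.5315 0.1038 0.2388] [0.5838 0.1328 0.2572] z med 0.24850368793185074
rect ((557.6871337890625, 118.38937377929688), (52.257843017578125, 28.933435440063477), 0.3909837305545807)
-27 [-4.   3.3] -24 [-6.1  5.2] -21 [-8.7  7.2] -18 [-10.5   9.6] -15 [-12.5  11.6] -12 [-14.4  14.5] -9 [-14.1  13.2] -6 [-14.3  13.2] -3 [-14.2  13.3] 0 [-14.1  13.2] 3 [-13.8  13.3] 6 [-13.9  13.2] 9 [-13.9  13.2] 12 [-13.9  13.4] 15 [-14.2  13.1] 18 [-13.9  13.2] 21 [-14.1  13.3] 24 [-14.2  13.3] 27 [-3.8  3.4] 
top tilt [ 0.0114 -0.0007  0.2484]
knobline 509 [0.5442 0.1179] ext [0.5342 0.116 ] [0.5545 0.12  ] yaw 3.1285601491214035
index 274 [0.5013 0.1181] ext [0.4869 0.1149] [0.5169 0.121 ] yaw -3.127802928665707
ring c 49 [0.5569 0.1182] r 0.03186893130785152
brass 99 [0.5327 0.1117 0.1129] [0.5557 0.1262 0.2089]
```

Request:
arm_command --pt "0.05 0 3" --pt "0.05 0 6" --pt "0.05 0 7.6" --pt "0.05 0 7.6" --pt "0.05 0 7.6" --turn '[-0.027,-0.027,-0.027,-0.027,-0.027]' --hand '[1,1,1,1,1]'

```text
clock: 12.3
eef_pos: [0.5563, 0.1182, 0.1538]
tool_rot: [-0.008, 1.0, -0.0, -0.001]
ft_force: [0.3, 0.8, -0.4]
grip_width: 0.027
```

Request:
arm_command --pt "0 0 0.2" --pt "0 0 0.4" --pt "0 0 0.6" --pt "0 0 0.8" --pt "0 0 0.8" --turn '[0,0,0,0,0]' --hand '[1,1,1,1,1]'

```text
clock: 12.72
eef_pos: [0.5573, 0.1185, 0.1473]
tool_rot: [-0.008, 1.0, 0.0, 0.001]
ft_force: [-1.2, 0.0, 3.7]
grip_width: 0.027
```

Request:
arm_command --pt "0 0 0.15" --pt "0 0 0.3" --pt "0 0 0.45" --pt "0 0 0.6" --pt "0 0 0.6" --turn '[0,0,0,0,0]' --hand '[1,1,1,1,1]'

```text
clock: 13.13
eef_pos: [0.5572, 0.1186, 0.1418]
tool_rot: [-0.008, 1.0, 0.0, 0.001]
ft_force: [-2.6, 0.6, 7.5]
grip_width: 0.0274
```

```bash
python3 - <<'E' >/dev/null
from meas import *
im,D,i=look([],"w7");np.savez("w6.npz",im=im,D=D,**{k:np.array(v) for k,v in i.items()})
E
python3 fit.py; python3 -c "
from h import *;o=get_obs();print(o['eef_pos'],o['ft_force'],o['ft_torque'])"
```

```text
knob top 7722 [0.5314 0.1041 0.1499] [0.5834 0.1331 0.168 ] z med 0.1593835648834434
rect ((557.4028930664062, 118.77926635742188), (51.930267333984375, 28.889564514160156), 0.8344348073005676)
-27 [-3.4  2.3] -24 [-6.5  4.8] -21 [-8.4  6.8] -18 [-10.4   9.6] -15 [-12.4  10.9] -12 [-14.4  14.5] -9 [-14.3  13.1] -6 [-14.3  13.2] -3 [-14.3  13.2] 0 [-14.1  13.3] 3 [-13.7  13.4] 6 [-13.7  13.4] 9 [-13.7  13.5] 12 [-13.6  13.4] 15 [-13.9  13.9] 18 [-13.5  13.6] 21 [-13.6  13.9] 24 [-13.6  13.9] 27 [-1.5  4. ] 
top tilt [0.0102 0.0022 0.1593]
knobline 517 [0.5441 0.118 ] ext [0.5341 0.116 ] [0.5544 0.1202] yaw -3.1313757782935756
index 500 [0.4998 0.1185] ext [0.4869 0.1152] [0.5127 0.1219] yaw -3.1323786679580845
ring c 39 [0.5569 0.1181] r 0.03200954472131716
[0.55717003 0.11857951 0.14185583] [-2.90210622  0.14809453  8.89061549] [-0.01342404  0.6673042  -0.03714649]Traceback (most recent call last):
  File "fit.py", line 30, in <module>
    m=(hsv[:,0]>8)&(hsv[:,0]<20)&(hsv[:,1]>120)&(np.hypot(W[:,0]-.55,W[:,1]-.119)<.02);print("brass",m.sum(),W[m].min(0),W[m].max(0))
                                                                                                             ~~~~~~~~^^^
    return umr_minimum(a, axis, None, out, keepdims, initial, where)
ValueError: zero-size array to reduction operation minimum which has no identity
```

View pics/w7.png

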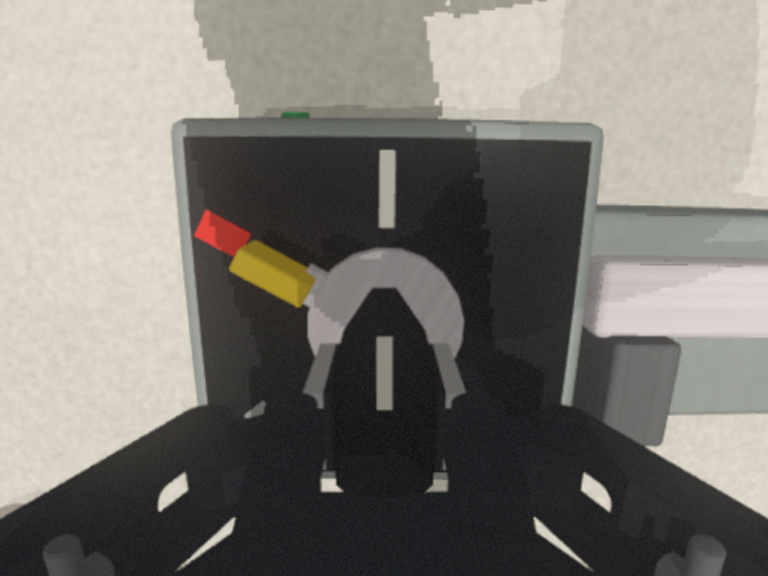

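The knob hasn't slipped, but the 9 N with -x side force at this height suggests the D-flat edge is catching on the taper, with the knob too far in +x. I'll lift slightly, shift 1.2 mm towards -x and retry.

Request:
arm_command --pt "0 0 -0.4" --pt "0 0 -0.7" --pt "0.12 0 -0.7" --pt "0.12 0 -0.7" --pt "0.12 0 -0.7" --turn '[0,0,0,0,0]' --hand '[1,1,1,1,1]'

```text
clock: 13.6
eef_pos: [0.5559, 0.1183, 0.147]
tool_rot: [-0.008, 1.0, -0.0, 0.0]
ft_force: [-0.5, -0.2, -0.1]
grip_width: 0.0272
```

Request:
arm_command --pt "0 0 0.2" --pt "0 0 0.4" --pt "0 0 0.6" --pt "0 0 0.7" --pt "0 0 0.7" --turn '[0,0,0,0,0]' --hand '[1,1,1,1,1]'

```text
clock: 14.02
eef_pos: [0.5555, 0.1183, 0.1397]
tool_rot: [-0.008, 1.0, -0.0, -0.0]
ft_force: [0.6, -0.5, -0.2]
grip_width: 0.0272
```

```bash
python3 -c "
from h import *;o=get_obs();print(o['eef_pos'],o['ft_force'],o['ft_torque'])"
```

```text
[0.5555392  0.11829702 0.13973667] [ 0.59594958 -0.53897824 -0.2007822 ] [-0.04622224  0.00988322  0.02545135]
```

It slides freely now, with zero force. On to home.

Request:
arm_command --pt "0 0 0.15" --pt "0 0 0.3" --pt "0 0 0.45" --pt "0 0 0.6" --pt "0 0 0.6" --turn '[0,0,0,0,0]' --hand '[1,1,1,1,1]'

```text
clock: 14.43
eef_pos: [0.5558, 0.1184, 0.1346]
tool_rot: [-0.008, 1.0, 0.0, 0.0]
ft_force: [-1.5, -0.4, 3.2]
grip_width: 0.0274
```

Request:
arm_command --pt "0 0 0.1" --pt "0 0 0.2" --pt "0 0 0.3" --pt "0 0 0.3" --pt "0 0 0.3" --turn '[0,0,0,0,0]' --hand '[1,1,1,1,1]'

```text
clock: 14.85
eef_pos: [0.5559, 0.1184, 0.132]
tool_rot: [-0.008, 1.0, 0.0, 0.0]
ft_force: [-2.4, -0.9, 5.8]
grip_width: 0.0274
```

Request:
arm_command --pt "0 0 0.1" --pt "0 0 0.2" --pt "0 0 0.3" --pt "0 0 0.3" --pt "0 0 0.3" --turn '[0,0,0,0,0]' --hand '[1,1,1,1,1]'

```text
clock: 15.27
eef_pos: [0.5559, 0.1184, 0.1294]
tool_rot: [-0.008, 1.0, 0.0, 0.0]
ft_force: [-2.4, -0.6, 8.3]
grip_width: 0.0271
```

Request:
arm_command --pt "0 0 0.05" --pt "0 0 0.1" --pt "0 0 0.15" --pt "0 0 0.15" --pt "0 0 0.15" --turn '[0,0,0,0,0]' --hand '[1,1,1,1,1]'

```text
clock: 15.68
eef_pos: [0.5559, 0.1184, 0.1291]
tool_rot: [-0.008, 1.0, 0.0, 0.001]
ft_force: [-3.7, -1.1, 13.7]
grip_width: 0.0272
```

```bash
sed -i '/^# brass/,$d' fit.py; python3 - <<'E' >/dev/null
from meas import *
im,D,i=look([],"w8");np.savez("w6.npz",im=im,D=D,**{k:np.array(v) for k,v in i.items()})
E
python3 fit.py; python3 -c "
from h import *;o=get_obs();print(o['eef_pos'],o['ft_force'],o['ft_torque'])"
```

```text
knob top 7716 [0.5301 0.1039 0.1371] [0.582  0.1329 0.1551] z med 0.146625389326629
rect ((556.1210327148438, 118.4371566772461), (51.736846923828125, 28.942062377929688), 0.4318881928920746)
-27 [-4.5  2.8] -24 [-6.1  5.1] -21 [-8.4  7.2] -18 [-10.4   9.3] -15 [-12.4  11.5] -12 [-14.5  14.5] -9 [-14.4  13.2] -6 [-14.2  13.3] -3 [-14.2  13.4] 0 [-14.   13.3] 3 [-13.7  13.4] 6 [-13.7  13.4] 9 [-13.6  13.5] 12 [-13.6  13.6] 15 [-13.9  13.9] 18 [-13.4  13.7] 21 [-13.5  13.9] 24 [-13.5  14.1] 27 [-3.2  3.2] 
top tilt [ 0.0099 -0.0016  0.1465]
knobline 513 [0.543  0.1178] ext [0.5332 0.1158] [0.5532 0.12  ] yaw -3.128611398624091
index 505 [0.4983 0.1185] ext [0.487  0.1153] [0.5101 0.1218] yaw -3.135064436776596
ring c 36 [0.5569 0.1182] r 0.032030100718175296
[0.55593075 0.11835439 0.12907653] [-4.34628436 -1.30526358 12.98527084] [-0.18179661  1.1718592   0.01686079]
```

View pics/w8.png

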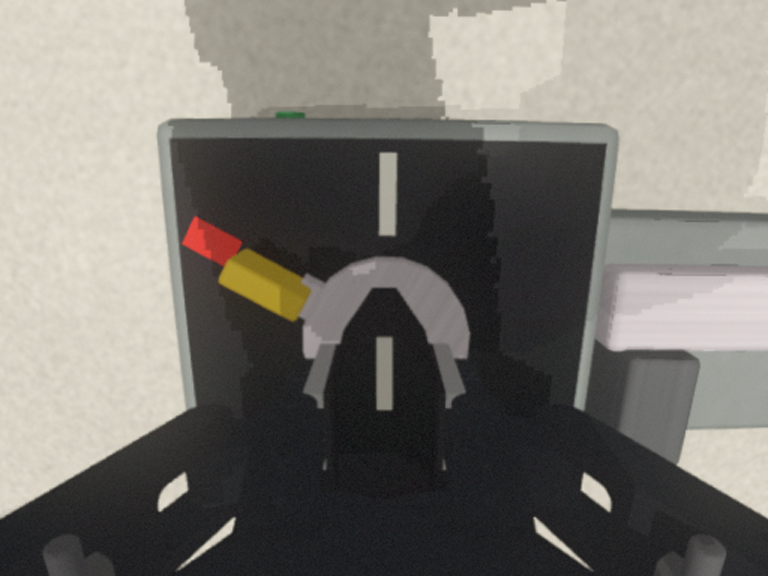

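The tab at (267,285) is still at the red mark at (211,240). The knob line at (384,373) matches the index line at (388,194), and the knob is home and bottomed. I'm handing in.

```bash
python3 -c "
from workcell import *
print(job_done());o=get_obs();print(o['clock'],o['eef_pos'],o['ft_force'],o['grip_width'])"
```

```text
the job is handed in; nothing more can be done
None
the job is handed in; nothing more can be done
```

I locked the ring, then put the knob on the shaft. I handed the job in at about 16 s with the knob still gripped and pressed down; no verdict was reported.

- **Ring:** I pushed the yellow tab clockwise to its stop, which gave about 26 N of reaction. The tab and the red mark then both measured -2.07 rad from the axis. The last picture, taken with the knob on, still shows the tab at the mark.
- **Knob:** I picked up the larger black knob, turned it about 2.95 rad and lowered it. The first try caught on the taper at about 9 N. I lifted it, shifted 1.2 mm towards -x, and it slid on freely.
- **Last checks:**
  - The knob's underside was at about 0.106 m, which means it is home and the shaft is down about 6 mm.
  - Force at the bottom was 13 N, against the 10 N expected, so it is pressing on the hard stop.
  - The knob was about 1 mm off the axis and within 0.01 rad of the index line.
  - The grip was 27 mm wide and holding.
- **Disagreement:** Taken alone, the tab angles gave only about 1.0 rad of turn, not 1.2. The tab did not start in line with the grey mark, so I think the ring began partly turned. I relied on the stop and the red mark instead.
- **Not checked:** I did not measure the label roll, tumbler and tape stand again at the end. The arm kept clear of them.

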